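Put the sample carton away in the sample cabinet

ROBOT

A 7-joint arm with a two-finger parallel gripper is mounted at the origin on the work surface. World frame = base frame: x ahead of the robot, y to its left, z up, the work surface at z = 0. Lengths are in m, angles in rad, forces in N, time in s.
With the tool pointing down it reaches from about 0.425 to 0.925 m from the base axis. Payload 6.8 kg.
Tool frame: the origin (TCP) lies between the finger pads; the fingertips stand r.tcp_to_tips ahead of it and the grasp point (between the pads) lies 3 mm ahead of it (r.tcp_to_tips is the distance from the TCP to the fingertips, in m); z points along the fingers, y is the line along which they close (so a half turn about z gives the same grasp; the last joint's range is limited). The gripper opens to 85 mm and grips with 20 to 120 N. Pads are 22 mm wide; open, the fingers measure 114 mm over their backs; the gripper's body (76 mm by 85 mm) begins 54 mm behind the grasp point. The pads swing forward as they close: fully open they stand 13 mm farther back than shut.
Start: joints at [1.012, 0.477, 0.022, 1.555, -0.011, 1.109, -0.083], TCP at [0.294, -0.608, 0.253] pointing down, gripper open.
Joint ranges: [-2.96, 2.96], [-0.34, 2.1], [-1.41, 1.46], [0.24, 2.44], [-1.37, 4.51], [0.17, 1.92], [-2.96, 2.96]. Speed limits (rad/s): [2.39, 2.39, 3.14, 3.14, 3.14, 3.14, 3.14].

INTERFACE

Orientations are given as a rotation vector (axis times angle).
In Python, from bench import r gives the robot as it stands. The module is installed in compiled form; this text tells all that it offers.
- The arm moves only by the tool step_arm, never from a script. Its argument "moves" is a list of rows, each an object of numbers: "rx", "ry", "rz": the turn, a rotation vector about the tool's x, y, z in degrees; "dx", "dy", "dz": the shift along the tool's x, y, z in mm; "gripper": the opening, from -1 (shut) to 1 (fully open). In form: [{"rx": .., "ry": .., "rz": .., "dx": .., "dy": .., "dz": .., "gripper": ..}, ...]. A call has 1 to 20 rows; each row shifts and turns the commanded pose from where the row before left it, along the tool's axes as they then stand; what a row does not reach is not made up. A row lasts 1/8 s, in which the tool goes at most 62.5 mm and 10.7 degrees, less where a joint would pass 70% of its speed; a pose out of reach is approached as far as the arm can. A call is refused whole if a number of a shift passes 62.5 or a number of a turn 10.7, either way. A call with a gripper value outside its range is refused whole. The fingers move at their own pace and stop on an object; "grip_force" is the grip in N (left out, the last holds). Time passes only in rows, so rows that do not move let the fingers close. It gives the time, the measured TCP pose, the force, the opening and the grip force at its end, in the units of the state.
- r.get_obs(): the state, without advancing time (a new reading comes with each control period).
- r.grab_frame(name): name is "side" or "top" or "wrist"; returns the picture (420x560x3 uint8, blue, green, red); there is no depth.
- r.camera_info(name): a dict with "mtx" (3x3 intrinsics, pixels), "rvec" (rotation vector, rad) and "tvec" (3), from world to camera coordinates, as OpenCV has them. Camera axes: x right, y down, z forward; pixel columns grow to the right and rows downward; lengths in m; the calibration is good to about 2 mm. A picture is of the moment at which its call begins: read the wrist's pose just before it. camera_info takes no time and is no camera call; for the wrist camera it gives the pose at the moment of the call.
- r.hand_in(): hands the job in; it is judged then, once.
The state is a dict: "clock": time; "joints": joint angles; "qvel": joint speeds; "tau": joint torques, N m; "tcp_pos": TCP position; "orientation": TCP orientation; "contact_force": force on the tool from outside, world axes, zero at the start; "moment": the same for the moment, N m; "grip_width": finger opening in m; "gripper_force": force on a finger pad.
Only numpy, scipy, OpenCV 4.12 (cv2) and the standard library are available. Lean on these libraries where they do the work, as an engineer would, in place of code of your own. Each camera call takes 0.05 s, during which the arm holds its last target. There are 200 camera calls.

TASK

Swing the small steel sample cabinet's door wide open by its handle, then put the carton that stands out on the bench upright and lengthwise into the cabinet's empty bay, straight and all the way inside. Then shut the door fully. Do not tip the carton, and leave the carton already stored and the other things on the bench where they are.

Things in the scene. Friction and masses are not known exactly. Their poses are not given: they have to be found in the camera images.
- cabinet: fixed steel cabinet, 220 deep (x) x 260 wide (y) x 125 high; origin: centre of underside, x points front to back, y to the hinge side (left as the robot faces it). Walls 8 thick, no floor (cartons slide on the bench, no step), clear roof pane, underside 117 high, front edge x = -95. A wall 8 thick at y = 0 parts two bays open to the front, each 118 wide, x -95 to +102, centred at y = +63 and -63
- door (a joint): door hinge angle in rad: 0 shut, grows as it opens towards the robot and to the cabinet's +y side, stop at 1.9. May start slightly ajar. Stiff hinge (0.12 N m friction, no spring, no latch): stays where it is left. Steel panel 15 thick, 256 wide, 3 to 118 above the bench, covering the cabinet's front (cabinet x -110 to -95 when shut)
- door_hinge (a point): the door's vertical hinge axis at bench height: cabinet x = -110, y = +130, in the plane of the door's outer face. Its axes turn with the door and equal the cabinet's when shut
- door_handle (a point): middle of the door's black level handle bar: 12 thick, axis 98 above the bench (20 below the door's top edge), 110 long along the door between two end posts 12 thick, axis 50 in front of the door's outer face: 44 of free space behind the bar (98 between the posts), open from above. 180 from the hinge axis along the door
- carton: closed cardboard carton 120 long (its x) x 64 wide (its y) x 85 high, pale paper tape over the top; origin at the centre of its underside. Stands out on the bench to the robot's right of the cabinet, about 0.25 to 0.5 kg; its long axis can be at any angle up to 35 degrees from the robot's x
- bay: thin dark rubber mat (look only, 185 x 100, no height) on the floor of the EMPTY bay, which may be the left or the right one; origin at the middle of the bay's floor, axes as the cabinet's
- stored: closed cardboard carton 120 long (its x) x 64 wide (its y) x 85 high, pale paper tape over the top; origin at the centre of its underside. Already stored in the other bay; to be left alone
- tub_a: round sealed food tub with a pale lid, 102 across, 50 high, 0.25 kg; origin at the centre of its underside; a bystander
- tub_b: round sealed food tub with a pale lid, 102 across, 50 high, 0.25 kg; origin at the centre of its underside; a bystander
- spatula: spatula 200 long lying on the bench, origin about at its middle underside; a bystander

How it is judged:
On the way, in this order (a step that is already met when the one before it is completed fails the run):
1. the door is drawn open beyond 0.15 rad with the gripper at its handle (within 80 mm) (value of joint door above 0.15 rad and distance between the grasp point and door_handle below 0.08 m), for 0.05 s.
2. the door is swung wide open, beyond 1.2 rad (about 70 degrees) (value of joint door above 1.2 rad), for 0.2 s.
3. the carton stands upright and straight on the floor of the empty bay, wholly inside (x of carton in the frame of cabinet between -0.042 and 0.05 m and y of carton in the frame of bay between -0.035 and 0.035 m and angle between the x axis of carton and the x axis of cabinet, either way round below 0.3 rad and angle between carton's own z axis and vertical below 0.1 rad and height (world z) of carton below 0.01 m), for 0.2 s.
At the end, for the whole second after the job is handed in: Door shut (below 0.05 rad). Carton at rest on the bench wholly inside the bay that was empty: upright (0.1 rad), within 35 mm of the bay's midline, long axis within 0.3 rad of the cabinet's front-to-back direction. Stored carton within 25 mm of its start (all of step 3 and value of joint door below 0.05 rad and linear speed of carton below 0.02 m/s and distance of stored from where it was at the start of the episode below 0.025 m); the robot touches nothing.
It fails at once if the carton is tipped over (more than 0.5 rad) (angle between carton's own z axis and vertical above 0.5 rad).
It fails at once if the stored carton is moved by more than 25 mm (distance of stored from where it was at the start of the episode above 0.025 m).
It fails at once if a tub or the spatula is moved by more than 30 mm (distance of any of tub_a, tub_b, spatula from where it was at the start of the episode above 0.03 m).
It also fails if it takes over 70 s, if anything falls off the work surface, if the arm or the gripper's body presses on something with over 40 N, if the wrist force passes 120 N, or if a joint passes its speed limit or range.

## Working session

There is one attempt and no reset: what is moved stays moved. The work goes in short steps, Python scripts to look and compute and a tool call to move; the robot and the scene stay as the last step left them, time stands still between calls to the robot, and variables do not carry over. Pictures are saved under pics/ and viewed, at most 13 in all, crops included, and the job is handed in when it is done.

Besides the shell and the picture viewer there is one more tool, called after "Emit:" as name(argument=value, ...), one argument or row to a line, values as JSON. step_arm: Moves the arm, as the interface text tells. Its arguments: {"type":"object","properties":{"moves":{"type":"array","items":{"type":"object","properties":{"rx":{"type":"number"},"ry":{"type":"number"},"rz":{"type":"number"},"dx":{"type":"number"},"dy":{"type":"number"},"dz":{"type":"number"},"gripper":{"type":"number"}}}},"grip_force":{"type":"number"}},"required":["moves"]}

```bash
mkdir -p pics; python3 - <<'E'
from bench import r
import cv2,numpy as np
for n in ["top","side"]:
    im=r.grab_frame(n); cv2.imwrite(f"pics/{n}0.png",cv2.resize(im,(800,600),interpolation=cv2.INTER_CUBIC))
    i=r.camera_info(n); R=cv2.Rodrigues(i["rvec"])[0]; print(n,i["mtx"].round(1).tolist(),(-R.T@i["tvec"].ravel()).round(3),R.round(3).tolist())
o=r.get_obs();print(o["clock"],o["tcp_pos"],o["orientation"],r.tcp_to_tips)
E
```

```text
top [[476.2, 0.0, 273.0], [0.0, 476.2, 205.2], [0.0, 0.0, 1.0]] [0.446 0.095 1.162] [[0.018, -0.999, 0.035], [-0.989, -0.023, -0.144], [0.145, -0.032, -0.989]]
side [[430.7, 0.0, 276.2], [0.0, 430.7, 211.7], [0.0, 0.0, 1.0]] [0.275 0.573 1.115] [[-0.805, -0.593, 0.014], [-0.52, 0.694, -0.498], [0.286, -0.408, -0.867]]
0.1 [ 0.2938617  -0.60713117  0.25241243] [-3.06056362e+00 -7.01847541e-01  7.82374755e-04] 0.022
```

View pics/top0.png

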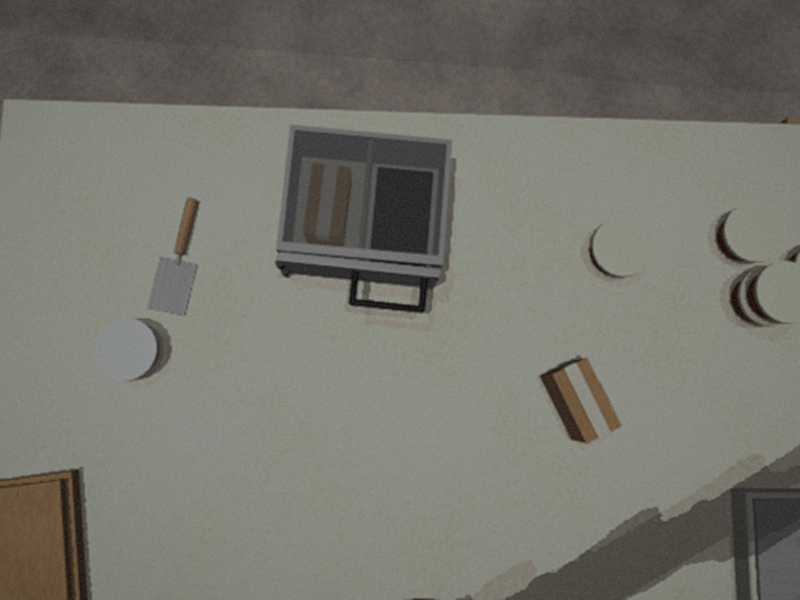

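View pics/side0.png

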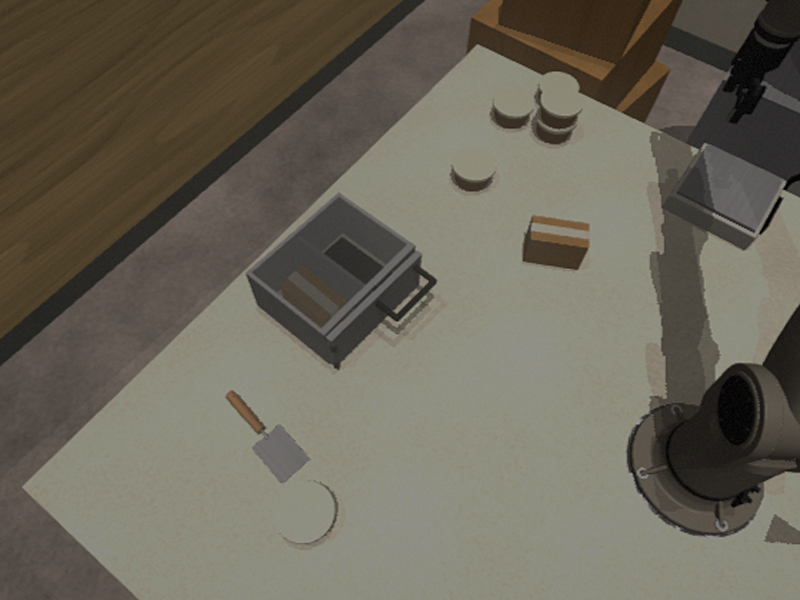

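The top view shows the cabinet at about (280-450, 126-278) with the mat in the right bay and the handle at (350-430, 270-310). The carton is at (540-620, 357-442). The side view agrees. I'll enlarge crops for accurate corners.

```bash
python3 - <<'E'
from bench import r
import cv2,numpy as np
im=r.grab_frame("top"); im=cv2.convertScaleAbs(im,alpha=1.6)
# crop A x185..325,y80..230 ; B x370..440,y240..315
A=cv2.resize(im[80:225,185:325],None,fx=4,fy=4,interpolation=cv2.INTER_CUBIC)
B=cv2.resize(im[240:315,370:440],None,fx=3,fy=3,interpolation=cv2.INTER_CUBIC)
c=np.zeros((600,800,3),np.uint8); c[:A.shape[0],:A.shape[1]]=A; c[:B.shape[0],580:580+B.shape[1]]=B
cv2.imwrite("pics/crop.png",c)
E
```

```text
(no output)
```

View pics/crop.png

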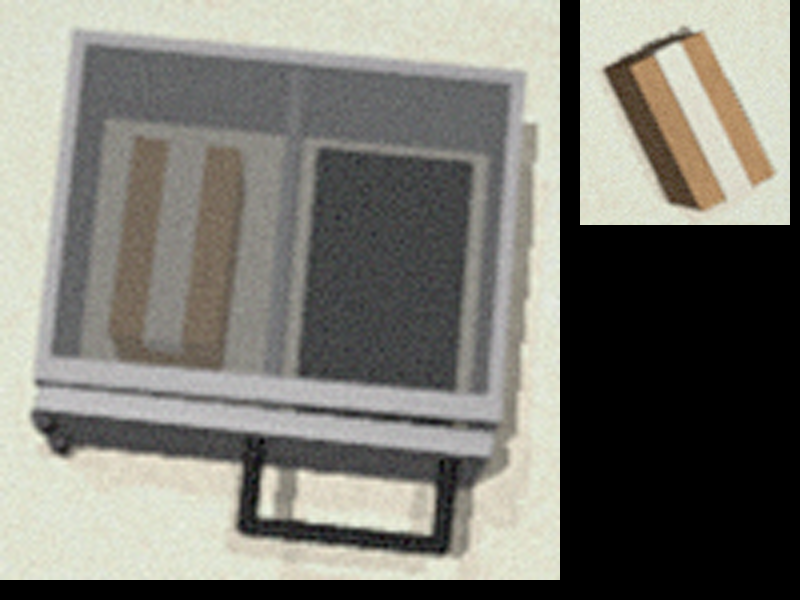

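The crop gives these positions:
- **Cabinet roof corners:** (74,31), (525,72), (500,424), (37,384).
- **Door outer top edge:** (33,411) to (492,457).
- **Handle bar:** (247,528) to (447,548).
- **Carton top in the inset:** (632,66), (701,33), (775,175), (700,210).

```bash
cat > h.py <<'E'
from bench import r
import cv2,numpy as np
from scipy.optimize import least_squares
from scipy.spatial.transform import Rotation as Ro
I=r.camera_info("top")
def proj(P): return cv2.projectPoints(np.array(P,float),I["rvec"],I["tvec"],I["mtx"],None)[0].reshape(-1,2)
def T(p,x,y,a):
    p=np.array(p,float);c,s=np.cos(a),np.sin(a);return np.c_[x+c*p[:,0]-s*p[:,1],y+s*p[:,0]+c*p[:,1],p[:,2]]
def A(u): return np.array(u)/4+[184.6,79.6]
def B(u): return (np.array(u)-[580,0])/3+[369.7,239.7]
E
python3 - <<'E'
from h import *
loc=[[.11,.13,.125],[.11,-.13,.125],[-.095,-.13,.125],[-.095,.13,.125]]
pix=A([[74,31],[525,72],[500,424],[37,384]])
f=lambda q:(proj(T(loc,*q))-pix).ravel()
s=least_squares(f,[.8,.1,0]);print("cab",s.x,s.fun.round(1)); C=s.x
# door: local to hinge (door frame), rotation about hinge: opens toward -x => angle sign -
dl=[[0,-.001,.118],[0,-.256,.118],[-.05,-.125,.098],[-.05,-.235,.098]]
pd=A([[33,411],[492,457],[247,528],[447,548]])
def g(q):
    p=T(dl,-.11,.13,-q[0]); return (proj(T(p,*C))-pd).ravel()
s=least_squares(g,[0.]);print("door",s.x,s.fun.round(1))
p=T([[-.05,-.18,.098]],-.11,.13,-s.x[0]);print("handle",T(p,*C))
print("hinge",T([[-.11,.13,0]],*C),"bay",T([[.0035,-.063,0]],*C))
k=[[.06,.032,.085],[.06,-.032,.085],[-.06,-.032,.085],[-.06,.032,.085]]
pk=B([[632,66],[701,33],[775,175],[700,210]])
s=least_squares(lambda q:(proj(T(k,*q))-pk).ravel(),[.5,-.2,.4]);print("carton",s.x,s.fun.round(1))
o=r.get_obs();print(Ro.from_rotvec(o["orientation"]).as_matrix().round(3))
E
```

```text
cab [ 0.74671491  0.10321739 -0.06231538] [-0.4  0.1  0.5  0.1  0.6 -0.  -0.6 -0.1]
door [0.01264405] [ 0.5  0.4 -0.1  0.1  0.6 -0.  -0.9 -0.3]
handle [[0.58168451 0.06406525 0.098     ]]
hinge [[0.64502417 0.23981532 0.        ]] bay [[0.74628479 0.04012171 0.        ]]
carton [ 0.44045091 -0.25344721  0.45126114] [-1.1 -0.2  0.7 -1.   0.2  0.3  0.2  0.8]
[[ 0.9    0.436 -0.001]
 [ 0.436 -0.9    0.001]
 [-0.    -0.001 -1.   ]]
```

```bash
cat >> h.py <<'E'
def rel(pos,ydeg,tilt=0,o=None):
    """straight from current pose to target: prints needed rotvec(deg, tool) and shift (mm) in tool axes before and after the turn"""
    o=o or r.get_obs();R=Ro.from_rotvec(o["orientation"]);a=np.radians(ydeg)
    y=np.array([np.cos(a),np.sin(a),0]);z=np.array([0,0,-1.]);x=np.cross(y,z)
    G=Ro.from_matrix(np.c_[x,y,z])*Ro.from_euler('y',tilt,degrees=True)
    d=(np.array(pos)-o["tcp_pos"])*1000
    print("turn",np.degrees((R.inv()*G).as_rotvec()).round(1),"shift now",R.inv().apply(d).round(1),"shift after",G.inv().apply(d).round(1))
def st():
    o=r.get_obs();R=Ro.from_rotvec(o["orientation"]).as_matrix()
    print("t",round(o["clock"],2),"p",o["tcp_pos"].round(4),"ydeg",np.degrees(np.arctan2(R[1,1],R[0,1])).round(1),"zdir",R[:,2].round(3),"F",np.round(o["contact_force"],1),"w",round(float(o["grip_width"]),4))
    return o
E
python3 -c "
from h import *
o=st();rel([.5817,.0641,.2],-4.3)"
```

```text
t 0.15 p [ 0.2939 -0.6072  0.2525] ydeg -64.2 zdir [-0.001  0.001 -1.   ] F [-0.2  0.4 -0.4] w 0.0854
turn [ -0.1  -0.  -59.9] shift now [ 551.5 -478.8   53.1] shift after [691.  236.6  52.5]
```

Emit:
step_arm(
  moves=[
    {"rz": -10, "gripper": -0.05},
    {"rz": -10, "gripper": -0.05},
    {"rz": -10, "gripper": -0.05},
    {"rz": -10, "gripper": -0.05},
    {"rz": -10, "gripper": -0.05},
    {"rz": -10, "gripper": -0.05},
    {"dx": 49, "dy": 17, "gripper": -0.05},
    {"dx": 49, "dy": 17, "gripper": -0.05},
    {"dx": 49, "dy": 17, "gripper": -0.05},
    {"dx": 49, "dy": 17, "gripper": -0.05},
    {"dx": 49, "dy": 17, "gripper": -0.05},
    {"dx": 49, "dy": 17, "gripper": -0.05},
    {"dx": 49, "dy": 17, "gripper": -0.05},
    {"dx": 49, "dy": 17, "gripper": -0.05},
    {"dx": 49, "dy": 17, "gripper": -0.05},
    {"dx": 49, "dy": 17, "gripper": -0.05},
    {"dx": 49, "dy": 17, "gripper": -0.05},
    {"dx": 49, "dy": 17, "gripper": -0.05},
    {"dx": 49, "dy": 17, "gripper": -0.05},
    {"dx": 49, "dy": 17, "gripper": -0.05},
  ],
  grip_force=30,
)

```text
invalid input at $.moves[0]: expected keys rx, ry, rz, dx, dy, dz, gripper
```

Emit:
step_arm(
  moves=[
    {"gripper": -0.05},
    {"gripper": -0.05},
  ],
)

```text
invalid input at $.moves[0]: expected keys rx, ry, rz, dx, dy, dz, gripper
```

```bash
python3 -c "
from h import *
o=st();rel([.5817,.0641,.098],-4.3)
im=r.grab_frame('wrist');cv2.imwrite('pics/w1.png',im)"
```

```text
t 0.15 p [ 0.2939 -0.6072  0.2525] ydeg -64.2 zdir [-0.001  0.001 -1.   ] F [-0.2  0.4 -0.4] w 0.0854
turn [ -0.1  -0.  -59.9] shift now [ 551.5 -478.6  155.1] shift after [691.  236.6 154.5]
```

View pics/w1.png

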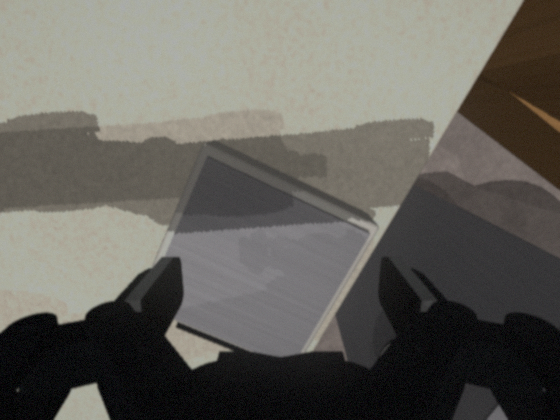

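The wrist view still shows the start area, with the fingers at about (160,290) and (400,290). Both calls were refused because every key is required.

Emit:
step_arm(
  moves=[
    {"rx": 0, "ry": 0, "rz": -10, "dx": 0, "dy": 0, "dz": 0, "gripper": -0.05},
    {"rx": 0, "ry": 0, "rz": -10, "dx": 0, "dy": 0, "dz": 0, "gripper": -0.05},
    {"rx": 0, "ry": 0, "rz": -10, "dx": 0, "dy": 0, "dz": 0, "gripper": -0.05},
    {"rx": 0, "ry": 0, "rz": -10, "dx": 0, "dy": 0, "dz": 0, "gripper": -0.05},
    {"rx": 0, "ry": 0, "rz": -10, "dx": 0, "dy": 0, "dz": 0, "gripper": -0.05},
    {"rx": 0, "ry": 0, "rz": -10, "dx": 0, "dy": 0, "dz": 0, "gripper": -0.05},
    {"rx": 0, "ry": 0, "rz": 0, "dx": 49, "dy": 17, "dz": 0, "gripper": -0.05},
    {"rx": 0, "ry": 0, "rz": 0, "dx": 49, "dy": 17, "dz": 0, "gripper": -0.05},
    {"rx": 0, "ry": 0, "rz": 0, "dx": 49, "dy": 17, "dz": 0, "gripper": -0.05},
    {"rx": 0, "ry": 0, "rz": 0, "dx": 49, "dy": 17, "dz": 0, "gripper": -0.05},
    {"rx": 0, "ry": 0, "rz": 0, "dx": 49, "dy": 17, "dz": 0, "gripper": -0.05},
    {"rx": 0, "ry": 0, "rz": 0, "dx": 49, "dy": 17, "dz": 0, "gripper": -0.05},
    {"rx": 0, "ry": 0, "rz": 0, "dx": 49, "dy": 17, "dz": 0, "gripper": -0.05},
    {"rx": 0, "ry": 0, "rz": 0, "dx": 49, "dy": 17, "dz": 0, "gripper": -0.05},
    {"rx": 0, "ry": 0, "rz": 0, "dx": 49, "dy": 17, "dz": 0, "gripper": -0.05},
    {"rx": 0, "ry": 0, "rz": 0, "dx": 49, "dy": 17, "dz": 0, "gripper": -0.05},
    {"rx": 0, "ry": 0, "rz": 0, "dx": 49, "dy": 17, "dz": 0, "gripper": -0.05},
    {"rx": 0, "ry": 0, "rz": 0, "dx": 49, "dy": 17, "dz": 0, "gripper": -0.05},
    {"rx": 0, "ry": 0, "rz": 0, "dx": 49, "dy": 17, "dz": 0, "gripper": -0.05},
    {"rx": 0, "ry": 0, "rz": 0, "dx": 49, "dy": 17, "dz": 0, "gripper": -0.05},
  ],
  grip_force=30,
)

```text
clock: 2.7
tcp_pos: [0.5819, 0.0606, 0.2532]
orientation: [2.301, 2.138, -0.0]
contact_force: [0.5, -0.1, 0.3]
grip_width: 0.0405
gripper_force: 0.0
```

Emit:
step_arm(
  moves=[
    {"rx": 0, "ry": 0, "rz": 0, "dx": 0, "dy": 0, "dz": 0, "gripper": -0.05},
    {"rx": 0, "ry": 0, "rz": 0, "dx": 0, "dy": 0, "dz": 0, "gripper": -0.05},
  ],
)

```text
clock: 2.95
tcp_pos: [0.5811, 0.0588, 0.2529]
orientation: [-2.301, -2.139, 0.002]
contact_force: [-0.5, -1.0, 0.4]
grip_width: 0.0407
gripper_force: 0.0
```

```bash
python3 -c "
from h import *
o=st();rel([.5817,.0641,.098],-4.3)
im=r.grab_frame('wrist');cv2.imwrite('pics/w2.png',cv2.convertScaleAbs(im,alpha=1.5))"
```

```text
t 2.95 p [0.5811 0.0588 0.2529] ydeg -4.2 zdir [-0.001 -0.001 -1.   ] F [-0.5 -1.   0.4] w 0.0407
turn [-0.   0.   0.1] shift now [  5.4   0.3 154.9] shift after [  5.3   0.2 154.9]
```

View pics/w2.png

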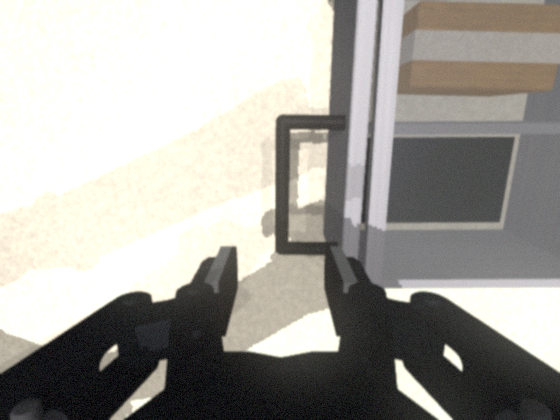

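The bar runs at column 283, rows 115-255, centred between the fingers at about (228,280) and (338,280). I'll descend and close.

Emit:
step_arm(
  moves=[
    {"rx": 0, "ry": 0, "rz": 0, "dx": 5, "dy": 0, "dz": 35, "gripper": -0.05},
    {"rx": 0, "ry": 0, "rz": 0, "dx": 0, "dy": 0, "dz": 35, "gripper": -0.05},
    {"rx": 0, "ry": 0, "rz": 0, "dx": 0, "dy": 0, "dz": 35, "gripper": -0.05},
    {"rx": 0, "ry": 0, "rz": 0, "dx": 0, "dy": 0, "dz": 30, "gripper": -0.05},
    {"rx": 0, "ry": 0, "rz": 0, "dx": 0, "dy": 0, "dz": 20, "gripper": -0.05},
    {"rx": 0, "ry": 0, "rz": 0, "dx": 0, "dy": 0, "dz": 0, "gripper": -0.05},
    {"rx": 0, "ry": 0, "rz": 0, "dx": 0, "dy": 0, "dz": 0, "gripper": -1},
    {"rx": 0, "ry": 0, "rz": 0, "dx": 0, "dy": 0, "dz": 0, "gripper": -1},
    {"rx": 0, "ry": 0, "rz": 0, "dx": 0, "dy": 0, "dz": 0, "gripper": -1},
    {"rx": 0, "ry": 0, "rz": 0, "dx": 0, "dy": 0, "dz": 0, "gripper": -1},
  ],
  grip_force=30,
)

```text
clock: 4.25
tcp_pos: [0.5827, 0.0643, 0.0997]
orientation: [2.3, 2.138, 0.003]
contact_force: [-1.4, -1.2, 6.3]
grip_width: 0.0109
gripper_force: 29.5
```

```bash
python3 -c "
from h import *
o=st()
# hinge in tool frame
R=Ro.from_rotvec(o['orientation']);h=R.inv().apply(np.array([.645,.2398,o['tcp_pos'][2]])-o['tcp_pos'])*1000
print(h)
d=np.radians(5);M=Ro.from_rotvec([0,0,d]).as_matrix();print('per row',h-M@h)"
```

```text
t 4.25 p [0.5827 0.0643 0.0997] ydeg -4.2 zdir [ 0.002 -0.    -1.   ] F [-1.4 -1.2  6.3] w 0.0109
[1.79594196e+02 4.92950699e+01 1.33148310e-01]
per row [ 4.97975856e+00 -1.54650829e+01 -2.77555756e-17]
```

Emit:
step_arm(
  moves=[
    {"rx": 0, "ry": 0, "rz": 5, "dx": 5, "dy": -15.5, "dz": 0, "gripper": -1},
    {"rx": 0, "ry": 0, "rz": 5, "dx": 5, "dy": -15.5, "dz": 0, "gripper": -1},
    {"rx": 0, "ry": 0, "rz": 5, "dx": 5, "dy": -15.5, "dz": 0, "gripper": -1},
    {"rx": 0, "ry": 0, "rz": 5, "dx": 5, "dy": -15.5, "dz": 0, "gripper": -1},
    {"rx": 0, "ry": 0, "rz": 5, "dx": 5, "dy": -15.5, "dz": 0, "gripper": -1},
    {"rx": 0, "ry": 0, "rz": 5, "dx": 5, "dy": -15.5, "dz": 0, "gripper": -1},
  ],
)

```text
clock: 5.0
tcp_pos: [0.5032, 0.1198, 0.0997]
orientation: [2.777, 1.466, 0.005]
contact_force: [1.1, 0.2, 3.9]
grip_width: 0.0109
gripper_force: 30.2
```

```bash
python3 -c "
from h import *
o=st();R=Ro.from_rotvec(o['orientation']);print(R.inv().apply(np.array([.645,.2398,o['tcp_pos'][2]])-o['tcp_pos'])*1000)"
```

```text
t 5.0 p [0.5032 0.1198 0.0997] ydeg -34.3 zdir [ 0.003  0.001 -1.   ] F [1.1 0.2 3.9] w 0.0109
[179.03902405  49.43629542   0.58709546]
```

Tracking is very good with low forces, so I'll continue the swing. Then I'll release and rise.

Emit:
step_arm(
  moves=[
    {"rx": 0, "ry": 0, "rz": 5, "dx": 5, "dy": -15.5, "dz": 0, "gripper": -1},
    {"rx": 0, "ry": 0, "rz": 5, "dx": 5, "dy": -15.5, "dz": 0, "gripper": -1},
    {"rx": 0, "ry": 0, "rz": 5, "dx": 5, "dy": -15.5, "dz": 0, "gripper": -1},
    {"rx": 0, "ry": 0, "rz": 5, "dx": 5, "dy": -15.5, "dz": 0, "gripper": -1},
    {"rx": 0, "ry": 0, "rz": 5, "dx": 5, "dy": -15.5, "dz": 0, "gripper": -1},
    {"rx": 0, "ry": 0, "rz": 5, "dx": 5, "dy": -15.5, "dz": 0, "gripper": -1},
    {"rx": 0, "ry": 0, "rz": 5, "dx": 5, "dy": -15.5, "dz": 0, "gripper": -1},
    {"rx": 0, "ry": 0, "rz": 5, "dx": 5, "dy": -15.5, "dz": 0, "gripper": -1},
    {"rx": 0, "ry": 0, "rz": 5, "dx": 5, "dy": -15.5, "dz": 0, "gripper": -1},
    {"rx": 0, "ry": 0, "rz": 5, "dx": 5, "dy": -15.5, "dz": 0, "gripper": -1},
    {"rx": 0, "ry": 0, "rz": 5, "dx": 5, "dy": -15.5, "dz": 0, "gripper": -1},
    {"rx": 0, "ry": 0, "rz": 5, "dx": 5, "dy": -15.5, "dz": 0, "gripper": -1},
    {"rx": 0, "ry": 0, "rz": 0, "dx": 0, "dy": 0, "dz": 0, "gripper": -1},
    {"rx": 0, "ry": 0, "rz": 0, "dx": 0, "dy": 0, "dz": 0, "gripper": -1},
    {"rx": 0, "ry": 0, "rz": 0, "dx": 0, "dy": 0, "dz": 0, "gripper": -1},
  ],
)

```text
clock: 6.88
tcp_pos: [0.4692, 0.3036, 0.0997]
orientation: [-3.137, 0.111, -0.004]
contact_force: [0.8, 1.2, 5.7]
grip_width: 0.0106
gripper_force: 30.9
```

Emit:
step_arm(
  moves=[
    {"rx": 0, "ry": 0, "rz": 0, "dx": 0, "dy": 0, "dz": 0, "gripper": -0.05},
    {"rx": 0, "ry": 0, "rz": 0, "dx": 0, "dy": 0, "dz": 0, "gripper": -0.05},
    {"rx": 0, "ry": 0, "rz": 0, "dx": 0, "dy": 0, "dz": 0, "gripper": -0.05},
    {"rx": 0, "ry": 0, "rz": 0, "dx": 0, "dy": 0, "dz": -30, "gripper": -0.05},
    {"rx": 0, "ry": 0, "rz": 0, "dx": 0, "dy": 0, "dz": -40, "gripper": -0.05},
    {"rx": 0, "ry": 0, "rz": 0, "dx": 0, "dy": 0, "dz": -40, "gripper": 1},
    {"rx": 0, "ry": 0, "rz": 0, "dx": 0, "dy": 0, "dz": 0, "gripper": 1},
  ],
)

```text
clock: 7.75
tcp_pos: [0.4698, 0.3038, 0.2115]
orientation: [-3.136, 0.114, -0.008]
contact_force: [0.4, 0.0, 0.4]
grip_width: 0.0749
gripper_force: 0.0
```

```bash
python3 -c "
from h import *
o=st()
k=np.array([.4405,-.2534]);a=.4513;g=k-0.042*np.array([np.cos(a),np.sin(a)]);print(g)
rel([g[0],g[1],.16],np.degrees(a)-90)
im=r.grab_frame('top');cv2.imwrite('pics/t2.png',cv2.convertScaleAbs(im,alpha=1.4))"
```

```text
t 7.75 p [0.4698 0.3038 0.2115] ydeg -94.2 zdir [ 0.005  0.004 -1.   ] F [0.4 0.  0.4] w 0.0749
[ 0.402705  -0.2717177]
turn [ -0.2  -0.3 -30. ] shift now [-25.2 579.1  49. ] shift after [-311.4  488.6   51.5]
```

View pics/t2.png

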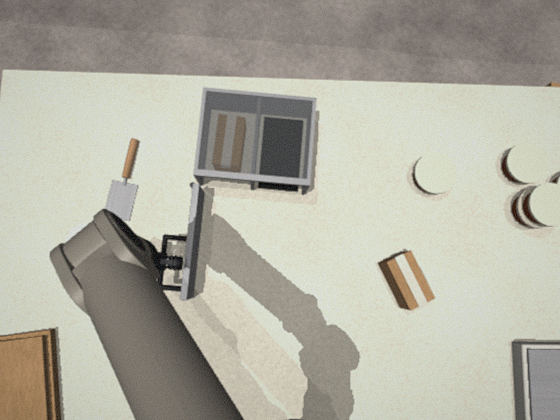

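The door stands about 90° open, at column 195, rows 185-295. The carton at (407,280) and the other objects are undisturbed. Next is the carton.

Emit:
step_arm(
  moves=[
    {"rx": 0, "ry": 0, "rz": 0, "dx": 0, "dy": 58, "dz": 0, "gripper": 1},
    {"rx": 0, "ry": 0, "rz": 0, "dx": 0, "dy": 58, "dz": 0, "gripper": 1},
    {"rx": 0, "ry": 0, "rz": 0, "dx": 0, "dy": 58, "dz": 0, "gripper": 1},
    {"rx": 0, "ry": 0, "rz": 0, "dx": 0, "dy": 58, "dz": 0, "gripper": 1},
    {"rx": 0, "ry": 0, "rz": 0, "dx": 0, "dy": 58, "dz": 0, "gripper": 1},
    {"rx": 0, "ry": 0, "rz": 0, "dx": 0, "dy": 58, "dz": 0, "gripper": 1},
    {"rx": 0, "ry": 0, "rz": 0, "dx": 0, "dy": 58, "dz": 0, "gripper": 1},
    {"rx": 0, "ry": 0, "rz": 0, "dx": 0, "dy": 58, "dz": 0, "gripper": 1},
    {"rx": 0, "ry": 0, "rz": 0, "dx": 0, "dy": 58, "dz": 0, "gripper": 1},
    {"rx": 0, "ry": 0, "rz": 0, "dx": -25, "dy": 57, "dz": 0, "gripper": 1},
    {"rx": 0, "ry": 0, "rz": -10, "dx": 0, "dy": 0, "dz": 0, "gripper": 1},
    {"rx": 0, "ry": 0, "rz": -10, "dx": 0, "dy": 0, "dz": 0, "gripper": 1},
    {"rx": 0, "ry": 0, "rz": -10, "dx": 0, "dy": 0, "dz": 0, "gripper": 1},
    {"rx": 0, "ry": 0, "rz": 0, "dx": 0, "dy": 0, "dz": 20, "gripper": 1},
    {"rx": 0, "ry": 0, "rz": 0, "dx": 0, "dy": 0, "dz": 20, "gripper": 1},
    {"rx": 0, "ry": 0, "rz": 0, "dx": 0, "dy": 0, "dz": 0, "gripper": 1},
    {"rx": 0, "ry": 0, "rz": 0, "dx": 0, "dy": 0, "dz": 0, "gripper": 1},
  ],
)

```text
clock: 9.93
tcp_pos: [0.4011, -0.2729, 0.1682]
orientation: [-3.062, -0.702, 0.001]
contact_force: [0.4, -0.5, 0.2]
grip_width: 0.0853
gripper_force: 0.0
```

```bash
python3 -c "
from h import *
o=st()
rel([.4027,-.2717,.072],-64.1)
im=r.grab_frame('wrist');cv2.imwrite('pics/w3.png',cv2.convertScaleAbs(im,alpha=1.5))"
```

```text
t 9.93 p [ 0.4011 -0.2729  0.1682] ydeg -64.2 zdir [-0.001  0.    -1.   ] F [ 0.4 -0.5  0.2] w 0.0853
turn [-0.   0.  -0.1] shift now [ 2.1 -0.3 96.2] shift after [ 2.  -0.4 96.2]
```

View pics/w3.png

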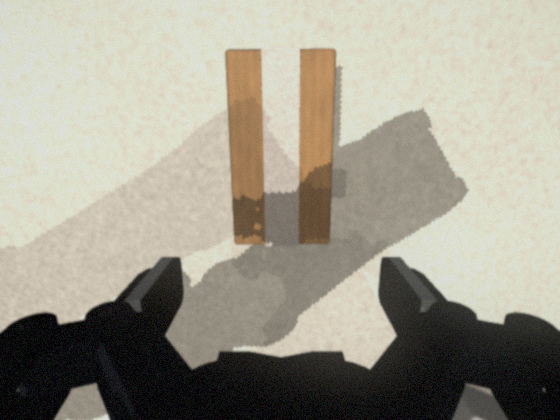

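The carton is centred between the fingers: its centreline is at column 282 and the fingers average 281. I'll descend, grip and lift slightly.

Emit:
step_arm(
  moves=[
    {"rx": 0, "ry": 0, "rz": 0, "dx": 2, "dy": 0, "dz": 30, "gripper": 1},
    {"rx": 0, "ry": 0, "rz": 0, "dx": 0, "dy": 0, "dz": 30, "gripper": 1},
    {"rx": 0, "ry": 0, "rz": 0, "dx": 0, "dy": 0, "dz": 20, "gripper": 1},
    {"rx": 0, "ry": 0, "rz": 0, "dx": 0, "dy": 0, "dz": 16, "gripper": 1},
    {"rx": 0, "ry": 0, "rz": 0, "dx": 0, "dy": 0, "dz": 0, "gripper": 1},
    {"rx": 0, "ry": 0, "rz": 0, "dx": 0, "dy": 0, "dz": 0, "gripper": -1},
    {"rx": 0, "ry": 0, "rz": 0, "dx": 0, "dy": 0, "dz": 0, "gripper": -1},
    {"rx": 0, "ry": 0, "rz": 0, "dx": 0, "dy": 0, "dz": 0, "gripper": -1},
    {"rx": 0, "ry": 0, "rz": 0, "dx": 0, "dy": 0, "dz": 0, "gripper": -1},
  ],
  grip_force=50,
)

```text
clock: 11.1
tcp_pos: [0.4036, -0.2724, 0.0733]
orientation: [3.061, 0.702, 0.002]
contact_force: [-1.5, 1.4, 6.5]
grip_width: 0.0631
gripper_force: 55.8
```

```bash
python3 -c "
from h import *
o=st();C=[.7467,.1032,-.0623]
for xc in (-.23,-.155):
  p=T([[xc,-.063,o['tcp_pos'][2]]],*C)[0];print(p);rel(p,np.degrees(C[2])-90)"
```

```text
t 11.1 p [ 0.4036 -0.2724  0.0733] ydeg -64.2 zdir [ 0.002 -0.001 -1.   ] F [-1.5  1.4  6.5] w 0.0631
[0.51322384 0.05464195 0.07332952]
turn [ 0.1 -0.1 29.4] shift now [ 2.411e+02 -2.466e+02 -1.000e-01] shift after [  89.  -333.3    0. ]
[0.58807834 0.04997248 0.07332952]
turn [ 0.1 -0.1 29.4] shift now [ 3.065e+02 -2.098e+02  1.000e-01] shift after [ 164.  -333.3    0. ]
```

Emit:
step_arm(
  moves=[
    {"rx": 0, "ry": 0, "rz": 4.9, "dx": 0, "dy": 0, "dz": -1, "gripper": -1},
    {"rx": 0, "ry": 0, "rz": 4.9, "dx": 0, "dy": 0, "dz": 0, "gripper": -1},
    {"rx": 0, "ry": 0, "rz": 4.9, "dx": 0, "dy": 0, "dz": 0, "gripper": -1},
    {"rx": 0, "ry": 0, "rz": 4.9, "dx": 0, "dy": 0, "dz": 0, "gripper": -1},
    {"rx": 0, "ry": 0, "rz": 4.9, "dx": 0, "dy": 0, "dz": 0, "gripper": -1},
    {"rx": 0, "ry": 0, "rz": 4.9, "dx": 0, "dy": 0, "dz": 0, "gripper": -1},
    {"rx": 0, "ry": 0, "rz": 0, "dx": 5, "dy": -18, "dz": 0, "gripper": -1},
    {"rx": 0, "ry": 0, "rz": 0, "dx": 9, "dy": -35, "dz": 0, "gripper": -1},
    {"rx": 0, "ry": 0, "rz": 0, "dx": 9, "dy": -35, "dz": 0, "gripper": -1},
    {"rx": 0, "ry": 0, "rz": 0, "dx": 9, "dy": -35, "dz": 0, "gripper": -1},
    {"rx": 0, "ry": 0, "rz": 0, "dx": 9, "dy": -35, "dz": 0, "gripper": -1},
    {"rx": 0, "ry": 0, "rz": 0, "dx": 9, "dy": -35, "dz": 0, "gripper": -1},
    {"rx": 0, "ry": 0, "rz": 0, "dx": 9, "dy": -35, "dz": 0, "gripper": -1},
    {"rx": 0, "ry": 0, "rz": 0, "dx": 9, "dy": -35, "dz": 0, "gripper": -1},
    {"rx": 0, "ry": 0, "rz": 0, "dx": 9, "dy": -35, "dz": 0, "gripper": -1},
    {"rx": 0, "ry": 0, "rz": 0, "dx": 5, "dy": -22, "dz": 0, "gripper": -1},
    {"rx": 0, "ry": 0, "rz": 0, "dx": 0, "dy": -13, "dz": 0, "gripper": -1},
    {"rx": 0, "ry": 0, "rz": 0, "dx": 0, "dy": 0, "dz": 0, "gripper": -1},
    {"rx": 0, "ry": 0, "rz": 0, "dx": 0, "dy": 0, "dz": 0, "gripper": -1},
  ],
)

```text
clock: 13.48
tcp_pos: [0.5054, 0.0544, 0.0734]
orientation: [3.14, -0.099, 0.0]
contact_force: [-0.1, 1.2, -2.2]
grip_width: 0.0631
gripper_force: 55.9
```

```bash
python3 -c "
from h import *
o=st();C=[.7467,.1032,-.0623]
p=T([[-.155,-.063,o['tcp_pos'][2]]],*C)[0];rel(p,np.degrees(C[2])-90)
im=r.grab_frame('wrist');cv2.imwrite('pics/w4.png',cv2.convertScaleAbs(im,alpha=1.5))"
```

```text
t 13.47 p [0.5054 0.0544 0.0734] ydeg -93.6 zdir [ 0. -0. -1.] F [-0.1  1.2 -2.2] w 0.0631
turn [ 0. -0. -0.] shift now [82.8 -0.8  0. ] shift after [82.8 -0.8  0. ]
```

View pics/w4.png

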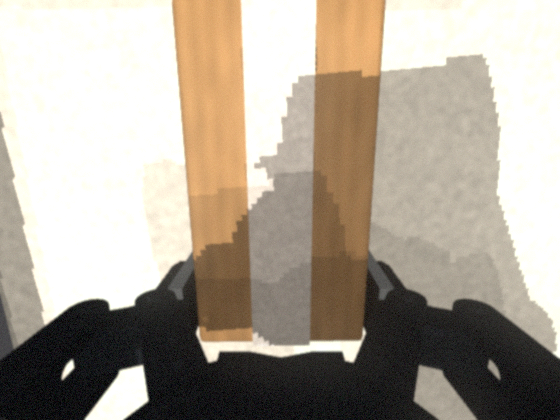

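The carton is held straight and flat, with its rear edge at row 340. I'll insert it until the fingers are just in front of the cabinet, release, back off and tilt for the push.

Emit:
step_arm(
  moves=[
    {"rx": 0, "ry": 0, "rz": 0, "dx": 15, "dy": -1, "dz": 0, "gripper": -1},
    {"rx": 0, "ry": 0, "rz": 0, "dx": 20, "dy": 0, "dz": 0, "gripper": -1},
    {"rx": 0, "ry": 0, "rz": 0, "dx": 20, "dy": 0, "dz": 0, "gripper": -1},
    {"rx": 0, "ry": 0, "rz": 0, "dx": 18, "dy": 0, "dz": 0, "gripper": -1},
    {"rx": 0, "ry": 0, "rz": 0, "dx": 10, "dy": 0, "dz": 0, "gripper": -1},
    {"rx": 0, "ry": 0, "rz": 0, "dx": 0, "dy": 0, "dz": 1, "gripper": -1},
    {"rx": 0, "ry": 0, "rz": 0, "dx": 0, "dy": 0, "dz": 0, "gripper": -1},
    {"rx": 0, "ry": 0, "rz": 0, "dx": 0, "dy": 0, "dz": 0, "gripper": 0.9},
    {"rx": 0, "ry": 0, "rz": 0, "dx": 0, "dy": 0, "dz": 0, "gripper": 0.9},
    {"rx": 0, "ry": 0, "rz": 0, "dx": 0, "dy": 0, "dz": 0, "gripper": 0.9},
    {"rx": 0, "ry": 0, "rz": 0, "dx": -25, "dy": 0, "dz": 0, "gripper": 0.9},
    {"rx": 0, "ry": 0, "rz": 0, "dx": -30, "dy": 0, "dz": 0, "gripper": 0.9},
    {"rx": 0, "ry": 0, "rz": 0, "dx": -15, "dy": 0, "dz": 0, "gripper": 0.9},
    {"rx": 0, "ry": 0, "rz": 0, "dx": 0, "dy": 0, "dz": 0, "gripper": -0.05},
  ],
)

```text
clock: 15.28
tcp_pos: [0.5182, 0.0555, 0.0724]
orientation: [-3.14, 0.097, 0.0]
contact_force: [0.1, 0.6, 0.3]
grip_width: 0.0653
gripper_force: 0.0
```

Emit:
step_arm(
  moves=[
    {"rx": 0, "ry": 10, "rz": 0, "dx": 0, "dy": 0, "dz": 0, "gripper": -0.05},
    {"rx": 0, "ry": 10, "rz": 0, "dx": 0, "dy": 0, "dz": 0, "gripper": -0.05},
    {"rx": 0, "ry": 10, "rz": 0, "dx": 0, "dy": 0, "dz": 0, "gripper": -0.05},
    {"rx": 0, "ry": 10, "rz": 0, "dx": 0, "dy": 0, "dz": 0, "gripper": -0.05},
    {"rx": 0, "ry": 10, "rz": 0, "dx": 0, "dy": 0, "dz": 0, "gripper": -0.05},
    {"rx": 0, "ry": 0, "rz": 0, "dx": 0, "dy": 0, "dz": 0, "gripper": -0.05},
    {"rx": 0, "ry": 0, "rz": 0, "dx": 0, "dy": 0, "dz": 0, "gripper": -0.05},
  ],
)

```text
clock: 16.15
tcp_pos: [0.529, 0.0832, 0.1026]
orientation: [-3.034, 0.079, -0.637]
contact_force: [-0.2, -0.0, 0.9]
grip_width: 0.0406
gripper_force: 0.0
```

```bash
python3 -c "
from h import *
o=st();C=[.7467,.1032,-.0623]
for q in ([-.22,.058],[-.095,.058]):
  p=T([[q[0],-.063,q[1]]],*C)[0];rel(p,np.degrees(C[2])-90,50)
im=r.grab_frame('side');cv2.imwrite('pics/s4.png',cv2.convertScaleAbs(im[80:300,150:420],alpha=1.5))"
```

```text
t 16.15 p [0.529  0.0832 0.1026] ydeg -92.4 zdir [ 0.403  0.029 -0.915] F [-0.2 -0.   0.9] w 0.0406
turn [-3.  26.4 -0.8] shift now [-21.5  31.6  37.7] shift after [-36.7  29.5  25.7]
turn [-3.  26.4 -0.8] shift now [93.  34.1 87.7] shift after [ 43.6  29.5 121.4]
```

View pics/s4.png

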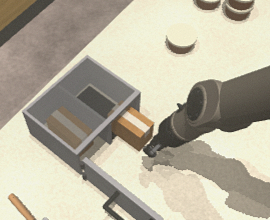

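The carton nose is in the right bay. The arm stopped tilting at about 24° and drifted sideways slightly, so I'll work out a push at that tilt.

```bash
python3 -c "
from h import *
o=st();print(o['joints'].round(2));C=[.7467,.1032,-.0623]
for q in ([-.22,.1],[-.22,.077],[-.097,.077]):
  p=T([[q[0],-.063,q[1]]],*C)[0];rel(p,np.degrees(C[2])-90,22)"
```

```text
t 16.2 p [0.5289 0.0827 0.1025] ydeg -92.4 zdir [ 0.403  0.029 -0.915] F [-0.3  0.5  0.2] w 0.0401
[-0.9   0.43  0.69  2.33 -1.27  0.18 -0.71]
turn [-3.1 -1.6 -0.1] shift now [-4.5 28.9 -0.8] shift after [-4.5 28.9  0.9]
turn [-3.1 -1.6 -0.1] shift now [-13.7  30.1  20.2] shift after [-13.2  28.9  22.2]
turn [-3.1 -1.6 -0.1] shift now [99.  32.5 69.4] shift after [100.9  28.9  68.3]
```

Emit:
step_arm(
  moves=[
    {"rx": -3, "ry": -2, "rz": 0, "dx": -4, "dy": 15, "dz": 0, "gripper": -0.05},
    {"rx": 0, "ry": 0, "rz": 0, "dx": 0, "dy": 14, "dz": 0, "gripper": -0.05},
    {"rx": 0, "ry": 0, "rz": 0, "dx": -10, "dy": 0, "dz": 12, "gripper": -0.05},
    {"rx": 0, "ry": 0, "rz": 0, "dx": -3, "dy": 0, "dz": 10, "gripper": -0.05},
    {"rx": 0, "ry": 0, "rz": 0, "dx": 0, "dy": 0, "dz": 0, "gripper": -0.05},
  ],
)

```text
clock: 16.82
tcp_pos: [0.5191, 0.0534, 0.0743]
orientation: [3.075, -0.101, 0.585]
contact_force: [0.1, -1.2, 0.3]
grip_width: 0.0406
gripper_force: 0.0
```

```bash
python3 -c "
from h import *
o=st();print(o['joints'].round(2));C=[.7467,.1032,-.0623]
for q in ([-.22,.077],[-.097,.077]):
  p=T([[q[0],-.063,q[1]]],*C)[0];rel(p,np.degrees(C[2])-90,22)"
```

```text
t 16.82 p [0.5191 0.0534 0.0743] ydeg -93.7 zdir [ 0.366 -0.022 -0.93 ] F [ 0.1 -1.2  0.3] w 0.0406
[-0.84  0.49  0.66  2.35 -1.36  0.17 -0.6 ]
turn [-0.1  0.5 -0.2] shift now [ 4.8 -0.9 -1. ] shift after [ 4.8 -0.9 -1. ]
turn [-0.1  0.5 -0.2] shift now [119.2  -1.3  44.1] shift after [118.8  -0.9  45.1]
```

Emit:
step_arm(
  moves=[
    {"rx": 0, "ry": 0, "rz": 0, "dx": 16, "dy": 0, "dz": 4, "gripper": -0.05},
    {"rx": 0, "ry": 0, "rz": 0, "dx": 11, "dy": 0, "dz": 4, "gripper": -0.05},
    {"rx": 0, "ry": 0, "rz": 0, "dx": 11, "dy": 0, "dz": 4, "gripper": -0.05},
    {"rx": 0, "ry": 0, "rz": 0, "dx": 11, "dy": 0, "dz": 4, "gripper": -0.05},
    {"rx": 0, "ry": 0, "rz": 0, "dx": 11, "dy": 0, "dz": 4, "gripper": -0.05},
  ],
)

```text
clock: 17.45
tcp_pos: [0.5824, 0.0505, 0.0782]
orientation: [3.075, -0.097, 0.586]
contact_force: [-1.1, -1.0, -0.6]
grip_width: 0.0405
gripper_force: 0.8
```

```bash
python3 -c "
from h import *
o=st();print(o['joints'].round(2));C=[.7467,.1032,-.0623]
for q in ([-.12,.077],[-.097,.077]):
  p=T([[q[0],-.063,q[1]]],*C)[0];rel(p,np.degrees(C[2])-90,22)"
```

```text
t 17.45 p [0.5824 0.0505 0.0782] ydeg -93.6 zdir [ 0.367 -0.022 -0.93 ] F [-1.1 -1.  -0.6] w 0.0405
[-0.85  0.59  0.77  2.21 -1.26  0.3  -0.7 ]
turn [-0.1  0.4 -0.1] shift now [37.4  0.1 16.1] shift after [37.3  0.1 16.4]
turn [-0.1  0.4 -0.1] shift now [58.8  0.1 24.6] shift after [58.6  0.1 25. ]
```

Pushing goes well with about 1 N of force, so I'll finish the push and look.

Emit:
step_arm(
  moves=[
    {"rx": 0, "ry": 0, "rz": 0, "dx": 11, "dy": 0, "dz": 4.5, "gripper": -0.05},
    {"rx": 0, "ry": 0, "rz": 0, "dx": 11, "dy": 0, "dz": 4.5, "gripper": -0.05},
    {"rx": 0, "ry": 0, "rz": 0, "dx": 11, "dy": 0, "dz": 4.5, "gripper": -0.05},
    {"rx": 0, "ry": 0, "rz": 0, "dx": 10, "dy": 0, "dz": 4, "gripper": -0.05},
    {"rx": 0, "ry": 0, "rz": 0, "dx": 8, "dy": 0, "dz": 3, "gripper": -0.05},
    {"rx": 0, "ry": 0, "rz": 0, "dx": 6, "dy": 0, "dz": 2.5, "gripper": -0.05},
    {"rx": 0, "ry": 0, "rz": 0, "dx": 0, "dy": 0, "dz": 0, "gripper": -0.05},
  ],
)

```text
clock: 18.32
tcp_pos: [0.6443, 0.0464, 0.0785]
orientation: [3.074, -0.098, 0.589]
contact_force: [-0.6, 0.0, -0.5]
grip_width: 0.0409
gripper_force: 0.0
```

```bash
python3 -c "
from h import *
o=st();C=[.7467,.1032,-.0623]
rel(T([[-.097,-.063,.077]],*C)[0],np.degrees(C[2])-90,22)
im=cv2.convertScaleAbs(r.grab_frame('top'),alpha=1.6)
cv2.imwrite('pics/t5.png',cv2.resize(im[80:225,185:325],None,fx=4,fy=4,interpolation=cv2.INTER_CUBIC))
q=T([[x,y-.063,.085] for x in(-.075,.045) for y in(.032,-.032)],*C);print((proj(q)-[184.6,79.6])*4)"
```

```text
t 18.32 p [0.6443 0.0464 0.0785] ydeg -93.6 zdir [ 0.369 -0.022 -0.929] F [-0.6  0.  -0.5] w 0.0409
turn [-0.1  0.3 -0.1] shift now [ 1.  -0.1  2. ] shift after [ 1.  -0.1  2. ]
[[326.30512492 388.01782882]
 [436.74333473 397.53647908]
 [343.180834   187.90799329]
 [451.8579301  197.53691908]]
```

View pics/t5.png

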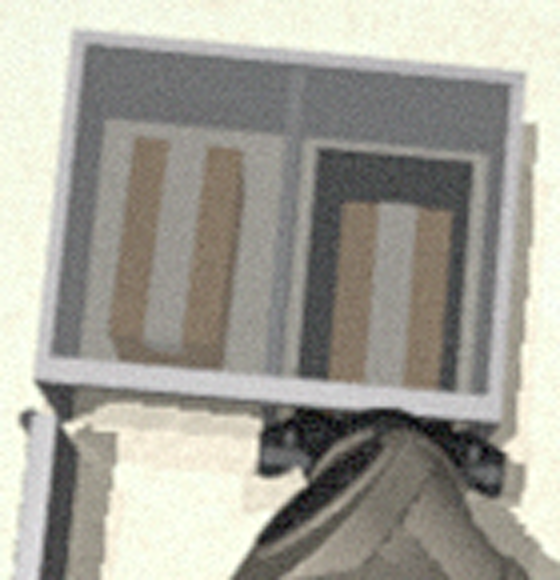

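The carton sits straight in the right bay. Its far edge is at (343,202)-(452,211), about 8 mm short of the predicted rows, which puts its centre near cabinet x = -0.023, inside the limits. I'll back out and return to the handle.

Emit:
step_arm(
  moves=[
    {"rx": 0, "ry": 0, "rz": 0, "dx": -19, "dy": 0, "dz": -7.5, "gripper": -0.05},
    {"rx": 0, "ry": 0, "rz": 0, "dx": -28, "dy": 0, "dz": -11, "gripper": -0.05},
    {"rx": 0, "ry": 0, "rz": 0, "dx": -28, "dy": 0, "dz": -11, "gripper": -0.05},
    {"rx": 0, "ry": -7, "rz": 0, "dx": 0, "dy": 0, "dz": -40, "gripper": -0.05},
    {"rx": 0, "ry": -7, "rz": 0, "dx": 0, "dy": 0, "dz": -40, "gripper": -0.05},
    {"rx": 0, "ry": -7.5, "rz": 0, "dx": 0, "dy": 0, "dz": -40, "gripper": -0.05},
    {"rx": 0, "ry": 0, "rz": 0, "dx": 0, "dy": 0, "dz": 0, "gripper": -0.05},
  ],
)

```text
clock: 19.25
tcp_pos: [0.5379, 0.0543, 0.1913]
orientation: [-3.133, 0.092, -0.039]
contact_force: [1.1, 0.6, -0.3]
grip_width: 0.0407
gripper_force: 0.0
```

```bash
python3 -c "
from h import *
o=st();print(o['joints'].round(2));rel([.4695,.3036,.2],-94.2)"
```

```text
t 19.25 p [0.5379 0.0543 0.1913] ydeg -93.4 zdir [ 0.025  0.006 -1.   ] F [ 1.1  0.6 -0.3] w 0.0407
[-1.07  0.61  1.2   2.01 -0.7   0.99 -1.16]
turn [-0.4 -1.4  0.8] shift now [ -82.7 -244.9   -8.9] shift after [ -86.5 -243.6   -8.7]
```

Emit:
step_arm(
  moves=[
    {"rx": 0, "ry": -1.4, "rz": 0.8, "dx": -12, "dy": -35, "dz": -10, "gripper": -0.05},
    {"rx": 0, "ry": 0, "rz": 0, "dx": -12, "dy": -35, "dz": 0, "gripper": -0.05},
    {"rx": 0, "ry": 0, "rz": 0, "dx": -12, "dy": -35, "dz": 0, "gripper": -0.05},
    {"rx": 0, "ry": 0, "rz": 0, "dx": -12, "dy": -35, "dz": 0, "gripper": -0.05},
    {"rx": 0, "ry": 0, "rz": 0, "dx": -12, "dy": -35, "dz": 0, "gripper": -0.05},
    {"rx": 0, "ry": 0, "rz": 0, "dx": -12, "dy": -35, "dz": 0, "gripper": -0.05},
    {"rx": 0, "ry": 0, "rz": 0, "dx": -13, "dy": -34, "dz": 0, "gripper": -0.05},
    {"rx": 0, "ry": 0, "rz": 0, "dx": 0, "dy": 0, "dz": 0, "gripper": -0.05},
    {"rx": 0, "ry": 0, "rz": 0, "dx": 0, "dy": 0, "dz": 0, "gripper": -0.05},
  ],
)

```text
clock: 20.38
tcp_pos: [0.4669, 0.303, 0.1997]
orientation: [-3.132, 0.116, 0.009]
contact_force: [0.6, 0.6, 0.1]
grip_width: 0.0406
gripper_force: 0.0
```

```bash
python3 -c "
from h import *
o=st();print(o['joints'].round(2));rel([.4695,.3036,.0997],-94.2)"
```

```text
t 20.38 p [0.4669 0.303  0.1997] ydeg -94.2 zdir [-0.005  0.008 -1.   ] F [0.6 0.6 0.1] w 0.0406
[-1.54  0.69  1.25  1.95 -0.76  1.09 -1.6 ]
turn [-0.4  0.3 -0. ] shift now [  3.1  -0.1 100. ] shift after [  2.5  -0.8 100. ]
```

Emit:
step_arm(
  moves=[
    {"rx": 0, "ry": 0, "rz": 0, "dx": 3, "dy": 0, "dz": 30, "gripper": -0.05},
    {"rx": 0, "ry": 0, "rz": 0, "dx": 0, "dy": 0, "dz": 30, "gripper": -0.05},
    {"rx": 0, "ry": 0, "rz": 0, "dx": 0, "dy": 0, "dz": 25, "gripper": -0.05},
    {"rx": 0, "ry": 0, "rz": 0, "dx": 0, "dy": 0, "dz": 15, "gripper": -0.05},
    {"rx": 0, "ry": 0, "rz": 0, "dx": 0, "dy": 0, "dz": 0, "gripper": -1},
    {"rx": 0, "ry": 0, "rz": 0, "dx": 0, "dy": 0, "dz": 0, "gripper": -1},
    {"rx": 0, "ry": 0, "rz": 0, "dx": 0, "dy": 0, "dz": 0, "gripper": -1},
    {"rx": 0, "ry": 0, "rz": 0, "dx": 0, "dy": 0, "dz": 0, "gripper": -1},
  ],
  grip_force=30,
)

```text
clock: 21.38
tcp_pos: [0.4703, 0.3042, 0.1009]
orientation: [-3.132, 0.115, 0.006]
contact_force: [1.9, -0.4, -0.3]
grip_width: 0.0106
gripper_force: 29.5
```

```bash
python3 -c "
from h import *
o=st();print(o['joints'].round(2))
R=Ro.from_rotvec(o['orientation']);h=R.inv().apply(np.array([.645,.2398,o['tcp_pos'][2]])-o['tcp_pos'])*1000
M=Ro.from_rotvec([0,0,-np.radians(5)]).as_matrix();print(h,'per row',h-M@h)"
```

```text
t 21.38 p [0.4703 0.3042 0.1009] ydeg -94.2 zdir [-0.004  0.008 -1.   ] F [ 1.9 -0.4 -0.3] w 0.0106
[-1.43  0.79  1.08  2.   -0.91  0.94 -1.5 ]
[178.93182378  51.41153907  -1.15393891] per row [-3.79992126e+00  1.57905724e+01  2.22044605e-16]
```

The handle is gripped. Closing.

Emit:
step_arm(
  moves=[
    {"rx": 0, "ry": 0, "rz": -5, "dx": -3.8, "dy": 15.8, "dz": 0, "gripper": -1},
    {"rx": 0, "ry": 0, "rz": -5, "dx": -3.8, "dy": 15.8, "dz": 0, "gripper": -1},
    {"rx": 0, "ry": 0, "rz": -5, "dx": -3.8, "dy": 15.8, "dz": 0, "gripper": -1},
    {"rx": 0, "ry": 0, "rz": -5, "dx": -3.8, "dy": 15.8, "dz": 0, "gripper": -1},
    {"rx": 0, "ry": 0, "rz": -5, "dx": -3.8, "dy": 15.8, "dz": 0, "gripper": -1},
    {"rx": 0, "ry": 0, "rz": -5, "dx": -3.8, "dy": 15.8, "dz": 0, "gripper": -1},
    {"rx": 0, "ry": 0, "rz": -5, "dx": -3.8, "dy": 15.8, "dz": 0, "gripper": -1},
    {"rx": 0, "ry": 0, "rz": -5, "dx": -3.8, "dy": 15.8, "dz": 0, "gripper": -1},
    {"rx": 0, "ry": 0, "rz": -5, "dx": -3.8, "dy": 15.8, "dz": 0, "gripper": -1},
    {"rx": 0, "ry": 0, "rz": -5, "dx": -3.8, "dy": 15.8, "dz": 0, "gripper": -1},
  ],
)

```text
clock: 22.62
tcp_pos: [0.4847, 0.1475, 0.1008]
orientation: [-2.883, -1.222, -0.003]
contact_force: [1.6, 0.0, 10.1]
grip_width: 0.0106
gripper_force: 30.7
```

```bash
python3 -c "
from h import *
o=st();print(o['joints'].round(2))
R=Ro.from_rotvec(o['orientation']);h=R.inv().apply(np.array([.645,.2398,o['tcp_pos'][2]])-o['tcp_pos'])*1000
M=Ro.from_rotvec([0,0,-np.radians(5)]).as_matrix();print(h,'per row',h-M@h)"
```

```text
t 22.62 p [0.4847 0.1475 0.1008] ydeg -44.1 zdir [-0.002  0.01  -1.   ] F [ 1.6  0.  10.1] w 0.0106
[-1.08  0.58  0.88  2.12 -0.69  0.75 -0.52]
[177.79217154  50.94003507   0.62641074] per row [-3.76316370e+00  1.56894510e+01 -1.11022302e-16]
```

Emit:
step_arm(
  moves=[
    {"rx": 0, "ry": 0, "rz": -5, "dx": -3.8, "dy": 15.7, "dz": 0, "gripper": -1},
    {"rx": 0, "ry": 0, "rz": -5, "dx": -3.8, "dy": 15.7, "dz": 0, "gripper": -1},
    {"rx": 0, "ry": 0, "rz": -5, "dx": -3.8, "dy": 15.7, "dz": 0, "gripper": -1},
    {"rx": 0, "ry": 0, "rz": -5, "dx": -3.8, "dy": 15.7, "dz": 0, "gripper": -1},
    {"rx": 0, "ry": 0, "rz": -5, "dx": -3.8, "dy": 15.7, "dz": 0, "gripper": -1},
    {"rx": 0, "ry": 0, "rz": -5, "dx": -3.8, "dy": 15.7, "dz": 0, "gripper": -1},
    {"rx": 0, "ry": 0, "rz": -5, "dx": -3.8, "dy": 15.7, "dz": 0, "gripper": -1},
    {"rx": 0, "ry": 0, "rz": -5, "dx": -3.8, "dy": 15.7, "dz": 0, "gripper": -1},
    {"rx": 0, "ry": 0, "rz": 0, "dx": 0, "dy": 2, "dz": 0, "gripper": -1},
    {"rx": 0, "ry": 0, "rz": 0, "dx": 0, "dy": 0, "dz": 0, "gripper": -1},
    {"rx": 0, "ry": 0, "rz": 0, "dx": 0, "dy": 0, "dz": 0, "gripper": -1},
  ],
)

```text
clock: 24.0
tcp_pos: [0.5843, 0.0646, 0.1008]
orientation: [-2.298, -2.133, -0.01]
contact_force: [0.0, -1.2, 14.0]
grip_width: 0.011
gripper_force: 31.3
```

```bash
python3 -c "
from h import *
o=st();rel([.5828,.0643,.1],-3.6)"
```

```text
t 24.0 p [0.5843 0.0646 0.1008] ydeg -4.3 zdir [ 0.001  0.008 -1.   ] F [ 0.  -1.2 14. ] w 0.011
turn [ 0.  -0.5 -0.7] shift now [-0.4 -1.5  0.8] shift after [-0.4 -1.5  0.8]
```

Emit:
step_arm(
  moves=[
    {"rx": 0, "ry": 0, "rz": -0.5, "dx": 0, "dy": 2, "dz": 0, "gripper": -1},
    {"rx": 0, "ry": 0, "rz": 0, "dx": 0, "dy": 0, "dz": 0, "gripper": -1},
  ],
)

```text
clock: 24.25
tcp_pos: [0.5855, 0.0642, 0.1007]
orientation: [-2.288, -2.143, -0.008]
contact_force: [-2.5, -2.6, 16.8]
grip_width: 0.0111
gripper_force: 31.5
```

Emit:
step_arm(
  moves=[
    {"rx": 0, "ry": 0, "rz": 0, "dx": 0, "dy": 2, "dz": 0, "gripper": -1},
    {"rx": 0, "ry": 0, "rz": 0, "dx": 0, "dy": 0, "dz": 0, "gripper": -1},
  ],
)

```text
clock: 24.5
tcp_pos: [0.5856, 0.0641, 0.1006]
orientation: [-2.286, -2.14, -0.004]
contact_force: [-8.6, -2.1, 23.7]
grip_width: 0.0106
gripper_force: 32.1
```

The door is hard shut: it won't move further and the contact force is rising. Release and rise.

Emit:
step_arm(
  moves=[
    {"rx": 0, "ry": 0, "rz": 0, "dx": 0, "dy": -1.5, "dz": 0, "gripper": -0.2},
    {"rx": 0, "ry": 0, "rz": 0, "dx": 0, "dy": 0, "dz": 0, "gripper": -0.2},
    {"rx": 0, "ry": 0, "rz": 0, "dx": 0, "dy": 0, "dz": 0, "gripper": -0.2},
    {"rx": 0, "ry": 0, "rz": 0, "dx": 0, "dy": 0, "dz": -25, "gripper": -0.2},
    {"rx": 0, "ry": 0, "rz": 0, "dx": 0, "dy": 0, "dz": -40, "gripper": -0.2},
    {"rx": 0, "ry": 0, "rz": 0, "dx": 0, "dy": -30, "dz": -40, "gripper": -0.2},
    {"rx": 0, "ry": 0, "rz": 0, "dx": 0, "dy": -50, "dz": -30, "gripper": -0.2},
    {"rx": 0, "ry": 0, "rz": 0, "dx": -60, "dy": 0, "dz": 0, "gripper": -0.2},
    {"rx": 0, "ry": 0, "rz": 0, "dx": -60, "dy": 0, "dz": 0, "gripper": -0.2},
    {"rx": 0, "ry": 0, "rz": 0, "dx": -60, "dy": 0, "dz": 0, "gripper": -0.2},
    {"rx": 0, "ry": 0, "rz": 0, "dx": 0, "dy": 0, "dz": 0, "gripper": -0.2},
    {"rx": 0, "ry": 0, "rz": 0, "dx": 0, "dy": 0, "dz": 0, "gripper": -0.2},
  ],
)

```text
clock: 26.0
tcp_pos: [0.493, -0.11, 0.2317]
orientation: [-2.285, -2.141, -0.002]
contact_force: [-0.3, -0.2, -0.4]
grip_width: 0.0344
gripper_force: 0.0
```

```bash
python3 -c "
from h import *
st()
im=cv2.convertScaleAbs(r.grab_frame('top'),alpha=1.6)
cv2.imwrite('pics/t6.png',cv2.resize(im[80:225,185:325],None,fx=4,fy=4,interpolation=cv2.INTER_CUBIC))"
```

```text
t 26.0 p [ 0.493  -0.11    0.2317] ydeg -3.7 zdir [-0.006  0.008 -1.   ] F [-0.3 -0.2 -0.4] w 0.0344
```

View pics/t6.png

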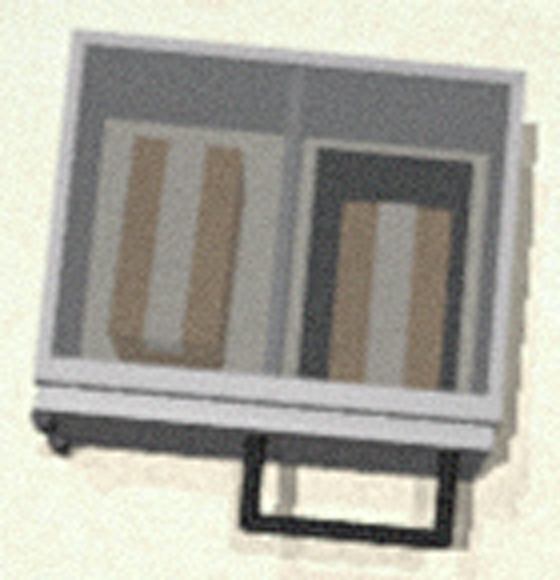

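The door is flush: its outer edge runs (33,411)-(493,447), parallel to the front rim. The carton is straight inside the right bay, the stored one is unmoved, and the arm is clear.

```bash
python3 -c "
from bench import r
print(r.hand_in())"
```

```text
the job is handed in; nothing more can be done
None
```

The job is handed in, with no verdict returned: the last picture shows the carton upright and straight in the right-hand bay, the door shut and the stored carton unmoved; the tubs and spatula were last seen in place just after the door was opened, at 26 s of the 70 s.

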